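Swing the magnifier aside and hold the bearing over its seat

TASK

The lens of the bench magnifier hangs over the round aluminium bearing housing: first swing the magnifier's arm aside until the middle of the lens is at least 20 cm away from the middle of the housing, and let it stay there. Then pick up the ball bearing, carry it over the tape dispenser that stands in the way without disturbing that or the other loose things (solder reel, big nut, oil can), and bring it level and centred to about 1 cm above the seat in the top of the housing. Never let the bearing or the gripper touch the housing; the job finishes there, with the gripper still holding the bearing in the air, ready to be pressed in.

Things in the scene. Friction and masses are not known exactly. Their poses are not given: they have to be found in the camera images.
- bearing: ball bearing, a ring 38 mm in outer diameter and 12 mm thick, about 60 g, lying flat on the bench; take it across its outer diameter. It is solid to touch (nothing passes through its hole). Origin at the centre of its underside, z up along its axis
- housing: round aluminium bearing housing, fixed to the bench, 90 mm in diameter and 50 mm high, with three screw lugs round its foot (out to 59 mm from the axis, 21 mm high) and a round recess, the bearing seat, in its flat top. Origin at the centre of its underside, z up
- seat (a point): centre of the mouth of the bearing seat (39 mm bore, 16 mm deep), level with the housing's flat top, 50 mm above the bench; z up
- post (a point): point on the upright hinge axis of the magnifier, 170 mm above the bench, at the height of the arm. The magnifier is fixed: foot 90 mm in diameter, 22 mm diameter post, black hub on top 32 mm in diameter to a height of 194 mm. Its foot stands behind and to the left of the housing as the robot sees it
- lens (a point): centre of the magnifier's lens, a glass in a black ring 100 mm in diameter and 16 mm high (162 to 178 mm above the bench), 190 mm from the hinge axis; it moves with the arm. The arm is a level 12 mm steel bar 170 mm above the bench
- grip (a point): on the axis of the black upright grip pin that stands on the magnifier's arm, 115 mm from the hinge axis towards the lens; the pin is 16 mm in diameter and reaches from 176 to 219 mm above the bench, this point is 203 mm above it. It may be gripped or pushed
- lens_arm (a joint): angle of the magnifier's arm in rad: 0 to 1.9, 0 to 0.2 at the start with the lens over the housing. It grows as the lens swings clockwise seen from above, from over the housing towards the robot and then to the robot's left; a stop at 0 prevents the other way. Stiff hinge with 0.3 N m of friction, it stays where it is left
- dispenser: weighted blue-grey tape dispenser with a roll of tape, 250 mm long, 72 mm wide and 124 mm high, 0.6 kg, loose, between the bearing and the housing with its length roughly along x. Origin under its middle, its own x axis across its width, its own y axis along its length
- solder_reel: reel of solder, 53 mm in diameter and 30 mm high, loose bystander; origin at the centre of its underside
- nut_big: big rusty hexagon nut, 26 to 29 mm across and 13 mm high, loose bystander; origin at the centre of its underside
- oil_can: oil can with a spout, 76 mm in diameter and 160 mm high, loose bystander; origin at the centre of its underside
Mind the look-alikes: they are no part of the job. Several things have the shape of the housing; the one meant has the colours described above.

How it is judged:
On the way, in this order (a step that is already met when the one before it is completed fails the run):
1. the magnifier's lens is swung clear of the housing (horizontal distance between lens and seat above 0.18 m), for 0.2 s.
2. the bearing is picked up (horizontal distance between lens and seat above 0.18 m and height (world z) of bearing above 0.03 m and contact force between the fingers and bearing above 0.5 N), for 0.1 s.
3. the bearing is carried across above the height of the tape dispenser (height (world z) of bearing above 0.124 m and x of bearing in the frame of dispenser between -0.06 and 0.06 m), for 0.02 s.
At the end, for the whole second after the job is handed in: Bearing held at rest, within 4 mm of the seat's axis, underside 3 to 20 mm above the housing top, tilt under 7 degrees, neither it nor the gripper touching the housing; lens centre over 180 mm horizontally from the seat; dispenser, reel, nut and oil can within 20 mm of where they stood (horizontal distance between lens and seat above 0.18 m and horizontal distance between bearing and seat below 0.004 m and z of bearing in the frame of seat between 0.003 and 0.02 m and angle between bearing's own z axis and vertical below 0.12 rad and contact force between the fingers and bearing above 0.5 N and contact force between each of bearing, the arm, the fingers and housing below 0.2 N and linear speed of bearing below 0.02 m/s and distance of each of dispenser, solder_reel, nut_big, oil_can from where it was at the start of the episode below 0.02 m); the arm keeps its last pose, push and grip.
It fails at once if the bearing touches the housing (contact force between bearing and housing above 1 N).
It fails at once if the robot touches the housing (contact force between any of the arm, the fingers and housing above 1 N).
It fails at once if the tape dispenser, solder reel, big nut or oil can is disturbed (distance of any of dispenser, solder_reel, nut_big, oil_can from where it was at the start of the episode above 0.02 m).
It also fails if it takes over 61 s, if anything falls off the work surface, if the arm or the gripper's body presses on something with over 40 N, if the wrist force passes 120 N, or if a joint passes its speed limit or range.

ROBOT

A 6-joint arm with a two-finger parallel gripper is mounted at the origin on the work surface; the furniture and walls round the work are solid. World frame = base frame: x ahead of the robot, y to its left, z up, the work surface at z = 0. Lengths are in m, angles in rad, forces in N, time in s.
With the tool pointing down it reaches from about 0.3 to 0.775 m from the base axis. Payload 14.6 kg.
Tool frame: the origin (TCP) lies midway between the tips of the shut fingers; the grasp point (between the pads) lies 19 mm behind it; z points along the fingers, y is the line along which they close (so a half turn about z gives the same grasp; the last joint's range is limited). The gripper opens to 94 mm and grips with 3 to 60 N. Pads are 16 mm wide; open, the fingers measure 119 mm over their backs; the gripper's body (75 mm by 177 mm) begins 78 mm behind the grasp point.
Start: joints at [1.164, 0.3, 1.521, -0, 1.321, -0.067], TCP at [0.183, 0.519, 0.205] pointing down, gripper open.
Joint ranges: [-3.03, 3.03], [-0.79, 2.21], [0.23, 2.52], [-1.04, 4.18], [0, 3.07], [-2.55, 2.55]. Speed limits (rad/s): [2.22, 2.22, 2.57, 3.14, 3.14, 3.14].

INTERFACE

Orientations are given as [roll, pitch, yaw] about the fixed x, y, z axes, in that order (R = Rz(yaw) Ry(pitch) Rx(roll)).
In Python, from station import telemetry, optics, ctrl gives the robot as it stands.
- The arm moves only by the tool carry_out, never from a script. Its argument "plan" is a list that holds one entry, the list of rows, each a list of 7 numbers: the shift along the tool's x, y, z in mm, then the turn, a rotation vector about the tool's x, y, z in rad, then the finger opening in mm, from 0 to 94. A call has 1 to 20 rows; each row shifts and turns the commanded pose from where the row before left it, along the tool's axes as they then stand; what a row does not reach is not made up. A row lasts 1/12 s, in which the tool goes at most 41.7 mm and 7.16 degrees, less where a joint would pass 70% of its speed; a pose out of reach is approached as far as the arm can. A call with a gripper value outside its range is refused whole. The fingers move at their own pace and stop on an object; "squeeze" is the grip in N (left out, the last holds). Time passes only in rows, so rows that do not move let the fingers close. It gives the time, the measured TCP pose, the force, the opening and the grip force at its end, in the units of the state.
- telemetry.get_obs(): the state, without advancing time (a new reading comes with each control period).
- optics.camera(name): name is "side" or "top" or "wrist"; returns a dict with "pixels" (480x640x3 uint8, red, green, blue), "intrinsics" (3x3 intrinsics, pixels), "origin" and "rotation" of the camera in the world. Camera axes: x right, y down, z forward; pixel columns grow to the right and rows downward; lengths in m; the calibration is good to about 2 mm. A picture is of the moment at which its call begins. There is no depth.
- ctrl.hand_in(): hands the job in; it is judged then, once.
The state is a dict: "time_s": time; "qpos": joint angles; "joint_vel": joint speeds; "tau": joint torques, N m; "ee_pos": TCP position; "eef_rot": TCP orientation; "force": force on the tool from outside, world axes, zero at the start; "moment": the same for the moment, N m; "grip_width": finger opening in m; "grip_force": force on a finger pad.
Only numpy, scipy, OpenCV 4.12 (cv2) and the standard library are available. Lean on these libraries where they do the work, as an engineer would, in place of code of your own. Each camera call takes 0.05 s, during which the arm holds its last target. There are 200 camera calls.

## Working session

There is one attempt and no reset: what is moved stays moved. The work goes in short steps, Python scripts to look and compute and a tool call to move; the robot and the scene stay as the last step left them, time stands still between calls to the robot, and variables do not carry over. Pictures are saved under pics/ and viewed, at most 14 in all, crops included, and the job is handed in when it is done.

Besides the shell and the picture viewer there is one more tool, called after ">>>" as name(argument=value, ...), one argument or row to a line, values as JSON. carry_out: Moves the arm, as the interface text tells. Its arguments: {"type":"object","properties":{"plan":{"type":"array","items":{"type":"array","items":{"type":"array","items":{"type":"number"}}}},"squeeze":{"type":"number"}},"required":["plan"]}

```bash
mkdir -p pics
cat > h.py <<'E'
import numpy as np,cv2,json
from station import telemetry,optics,ctrl
def snap(n,f):
    c=optics.camera(n); cv2.imwrite(f'pics/{f}.png',c['pixels'][:,:,::-1])
    np.savez(f'pics/{f}.npz',K=c['intrinsics'],o=c['origin'],R=c['rotation']); return c
def pt(f,u,v,z):
    c=np.load(f'pics/{f}.npz'); d=c['R']@np.linalg.solve(c['K'],[u,v,1.]); o=c['o']; return o+d*(z-o[2])/d[2]
def px(f,p):
    c=np.load(f'pics/{f}.npz'); q=c['K']@(c['R'].T@(np.array(p)-c['o'])); return q[:2]/q[2]
E
python3 - <<'E'
from h import *
for n in('top','side'):
    c=snap(n,n+'0'); print(n,c['origin'],c['rotation'].round(3).tolist(),c['intrinsics'][0])
print(telemetry.get_obs())
E
```

```text
top [ 0.20408877 -0.05108832  1.4030685 ] [-2.965, -0.02, -1.546] [502.10822786   0.         316.87148388]
side [ 0.25639356 -1.03607909  0.58228032] [-1.984, 0.015, -0.185] [477.14718439   0.         314.08586631]
{'time_s': 0.1, 'qpos': array([ 1.16441754e+00,  3.00422911e-01,  1.52147999e+00, -2.86530575e-05,
        1.32068221e+00, -6.66018811e-02]), 'joint_vel': array([ 6.91795970e-04,  5.51224528e-05, -7.96784774e-04, -1.98387486e-04,
       -5.95821030e-04, -1.21079998e-03]), 'tau': array([ 2.34661071e-03, -5.32648587e+01, -3.53280401e+01,  7.09605287e-02,
        2.34717719e-02, -1.12804632e-04]), 'ee_pos': array([0.18322766, 0.51835369, 0.20495552]), 'eef_rot': array([-3.14060055e+00, -3.83577114e-05,  2.80182284e+00]), 'force': array([-0.52065555, -0.17886046, -0.21154499]), 'moment': array([ 0.00761977, -0.04392939, -0.02669318]), 'grip_force': 0.0, 'grip_width': 0.09421599326250597}
```

View pics/top0.png

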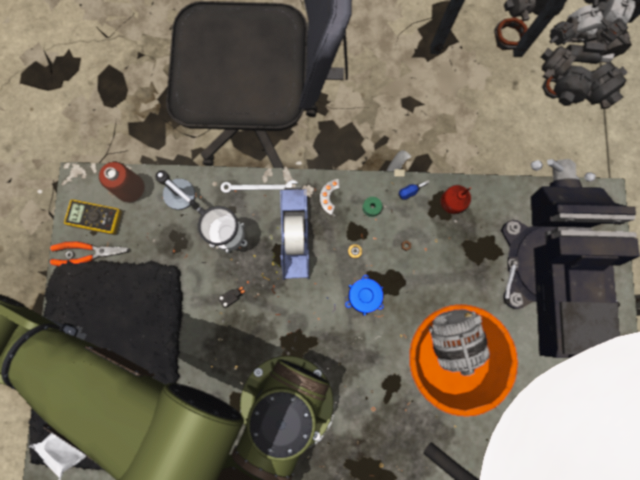

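View pics/side0.png

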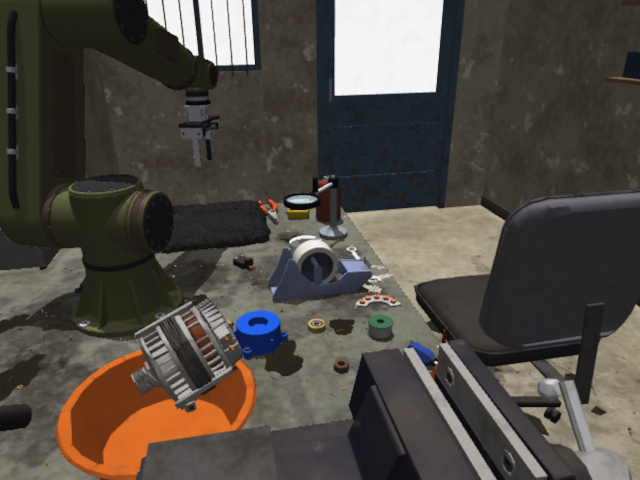

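The top view shows the magnifier foot at about (180,193), the lens at (218,226) over the aluminium housing, the dispenser at (294,233) and the bearing at (355,251). The reel is at (372,206), the nut at (406,245), the oil can at (456,198), and the blue look-alike housing at (366,296). I'll enlarge this area.

Run:
```python
from h import *
a=cv2.imread('pics/top0.png'); b=cv2.imread('pics/side0.png')
A=cv2.resize(a[160:280,145:255],None,fx=5,fy=5,interpolation=cv2.INTER_CUBIC)[:600]
B=cv2.resize(a[225:275,335:385],None,fx=5,fy=5,interpolation=cv2.INTER_CUBIC)
C=np.zeros((600,800,3),np.uint8); C[:600,:550]=A; C[:250,550:]=B
cv2.imwrite('pics/c1.png',C)
```

```text
(no output)
```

View pics/c1.png

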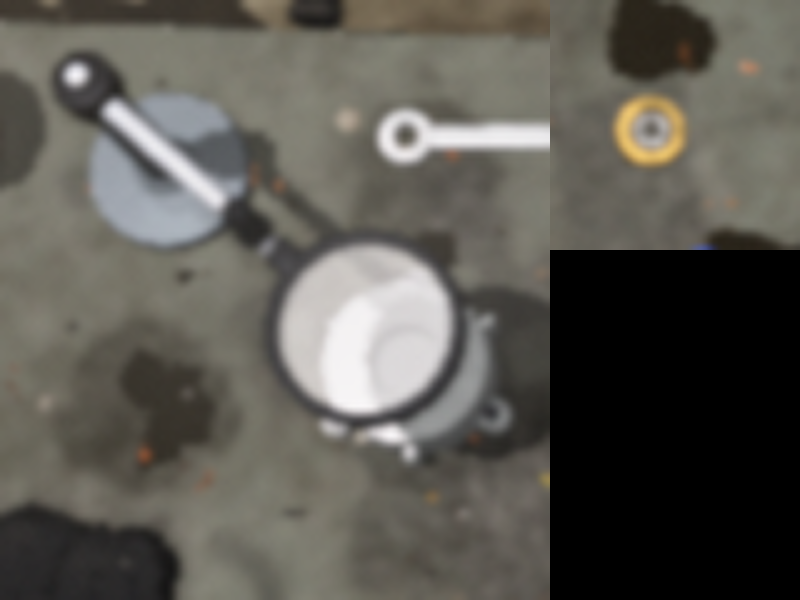

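Run:
```python
from h import *
for n,u,v,z in[('lens',218.4,226,.17),('hub',162.2,177.2,.19),('pin',193.6,204,.205),('foot',178.6,194,.01),('seat',227,232,.05),('bearing',355,251,.012),('dispA',284,278,.03),('dispB',309,276,.03),('dispT',295,190,.05),('reel',372,206,.03),('nut',406,245,.013),('blue',366,296,.05)]:
    print(n,pt('top0',u,v,z).round(4))
```

```text
Traceback (most recent call last):
  File "h.py", line 7, in pt
    c=np.load(f'pics/{f}.npz'); d=c['R']@np.linalg.solve(c['K'],[u,v,1.]); o=c['o']; return o+d*(z-o[2])/d[2]
                                                                                                         ~^^^
IndexError: invalid index to scalar variable.
```

```bash
sed -i 's/^from station/from scipy.spatial.transform import Rotation as Ro\nfrom station/; s/R=c\[.rotation.\]/R=Ro.from_euler("xyz",c["rotation"]).as_matrix()/' h.py
python3 - <<'E'
from h import *
for f in('top0','side0'):
    d=dict(np.load(f'pics/{f}.npz')); d['R']=Ro.from_euler('xyz',d['R']).as_matrix() if d['R'].ndim==1 else d['R']; np.savez(f'pics/{f}.npz',**d)
for n,u,v,z in[('lens',218.4,226,.17),('hub',162.2,177.2,.19),('pin',193.6,204,.205),('foot',178.6,194,.01),('seat',227,232,.05),('bearing',355,251,.012),('dispA',284,278,.03),('dispB',309,276,.03),('dispT',295,190,.05),('reel',372,206,.03),('nut',406,245,.013),('blue',366,296,.05)]:
    print(n,pt('top0',u,v,z).round(4))
print(px('side0',[.469,-.165,.012]))
E
```

```text
lens [0.4446 0.1766 0.17  ]
hub [0.5604 0.3197 0.19  ]
pin [0.4907 0.2336 0.205 ]
foot [0.5652 0.3244 0.01  ]
seat [0.4519 0.1743 0.05  ]
bearing [ 0.415 -0.18   0.012]
dispA [0.3322 0.0152 0.03  ]
dispB [ 0.3396 -0.053   0.03  ]
dispT [ 0.5761 -0.0074  0.05  ]
reel [ 0.5417 -0.2248  0.03  ]
nut [ 0.436  -0.3235  0.013 ]
blue [ 0.2879 -0.2075  0.05  ]
[339.91440627 317.50168986]
```

>>> carry_out(
  plan=[
    [[0,0,-40,0,0,0,94],[-32,-14,0,0,0,0,94],[-32,-14,0,0,0,0,94],[-32,-14,0,0,0,0,94],[-32,-14,0,0,0,0,94],[-32,-14,0,0,0,0,94],[-32,-14,0,0,0,0,94],[-32,-14,0,0,0,0,94],[-32,-14,0,0,0,0,94],[-32,-14,0,0,0,0,94],[-32,-14,0,0,0,0,94],[-32,-14,0,0,0,0,94],[-32,-14,0,0,0,0,94]],
  ],
)

```text
time_s: 1.18
ee_pos: [0.4903, 0.2307, 0.2452]
eef_rot: [-3.141, -0.0, 2.802]
force: [-0.1, 0.4, 0.1]
grip_width: 0.094
grip_force: 0.0
```

>>> carry_out(
  plan=[
    [[0,0,0,0,0,-0.12,94],[0,0,0,0,0,-0.12,94],[0,0,0,0,0,-0.12,94],[0,0,0,0,0,-0.12,94],[0,0,0,0,0,-0.12,94],[0,0,0,0,0,-0.12,94],[0,0,0,0,0,-0.12,94],[0,0,0,0,0,-0.12,94],[0,0,0,0,0,-0.12,94],[0,0,0,0,0,-0.12,94],[0,0,0,0,0,0,94],[0,0,0,0,0,0,94]],
  ],
)

```text
time_s: 2.18
ee_pos: [0.4893, 0.2321, 0.2452]
eef_rot: [3.141, -0.0, -2.285]
force: [0.1, -0.5, 0.0]
grip_width: 0.094
grip_force: 0.0
```

Run:
```python
from h import *
c=snap('wrist','w1'); s=snap('side','s1'); print(c['origin'],c['rotation'])
o=telemetry.get_obs(); print(o['ee_pos'],o['eef_rot'],o['qpos'],px('w1',[.489,.2325,.219]),px('w1',[.5615,.322,.194]),px('w1',[.442,.174,.178]))
print(px('s1',[.489,.2325,.219]))
```

```text
[0.44047155 0.17687333 0.42533304] [ 2.88460585e+00 -1.61165479e-04  2.42681925e+00]
[0.48931157 0.23214602 0.24529353] [ 3.14146797e+00 -2.71255791e-04 -2.28527605e+00] [ 3.75363293e-01  2.53241454e-01  1.48737581e+00 -1.51696557e-05
  1.40127355e+00 -2.05174705e+00] [319.26221026 271.09208815] [324.25805891 397.73911171] [315.19525999 149.44123303]
[314.12228353 177.19995408]
```

View pics/w1.png

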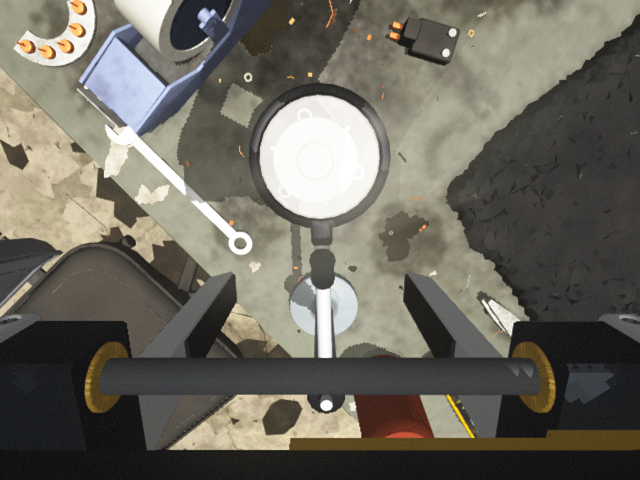

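The wrist view shows the pin top at about (322,272), between the fingers and in line with the prediction, and the lens at (320,155). I'll go down and grip the pin.

>>> carry_out(
  plan=[
    [[0,0,29,0,0,0,94],[0,0,29,0,0,0,94],[0,0,0,0,0,0,10],[0,0,0,0,0,0,10],[0,0,0,0,0,0,10],[0,0,0,0,0,0,10],[0,0,0,0,0,0,10],[0,0,0,0,0,0,10],[0,0,0,0,0,0,10],[0,0,0,0,0,0,10],[0,0,0,0,0,0,10],[0,0,0,0,0,0,10]],
  ],
  squeeze=15,
)

```text
time_s: 3.28
ee_pos: [0.4894, 0.2322, 0.1875]
eef_rot: [3.142, -0.0, -2.281]
force: [-0.1, -0.3, -0.1]
grip_width: 0.0308
grip_force: 0.0
```

>>> carry_out(
  plan=[
    [[0,0,0,0,0,0,10],[0,0,0,0,0,0,10],[0,0,0,0,0,0,10],[0,0,0,0,0,0,10],[0,0,0,0,0,0,10],[0,0,0,0,0,0,10],[-0.6,11.5,0,0,0,0.1,10],[-0.6,11.5,0,0,0,0.1,10],[-0.6,11.5,0,0,0,0.1,10],[0,0,0,0,0,0,10]],
  ],
)

```text
time_s: 4.12
ee_pos: [0.4652, 0.2585, 0.1874]
eef_rot: [-3.141, -0.004, -2.587]
force: [-12.2, -5.5, 5.2]
grip_width: 0.0157
grip_force: 15.0
```

>>> carry_out(
  plan=[
    [[0.4,11.5,0,0,0,0.1,10],[0.2,11.5,0,0,0,0.1,10],[0,11.5,0,0,0,0.1,10],[-0.2,11.5,0,0,0,0.1,10],[-0.2,11.5,0,0,0,0.1,10],[0,0,0,0,0,0,10]],
  ],
)

```text
time_s: 4.62
ee_pos: [0.4449, 0.3126, 0.1874]
eef_rot: [-3.141, -0.004, -3.087]
force: [-14.2, 0.1, 6.7]
grip_width: 0.0157
grip_force: 15.0
```

>>> carry_out(
  plan=[
    [[0.8,11.5,0,0,0,0.1,10],[0.5,11.5,0,0,0,0.1,10],[0,11.5,0,0,0,0.1,10],[-0.2,11.5,0,0,0,0.1,10],[-0.4,11.5,0,0,0,0.1,10],[-0.6,11.5,0,0,0,0.1,10],[-0.6,11.5,0,0,0,0.1,10],[0,0,0,0,0,0,10],[0,0,0,0,0,0,10]],
  ],
)

```text
time_s: 5.37
ee_pos: [0.4637, 0.3897, 0.1873]
eef_rot: [3.141, -0.005, 2.503]
force: [-16.2, 12.0, 2.2]
grip_width: 0.0157
grip_force: 15.0
```

>>> carry_out(
  plan=[
    [[0,0,0,0,0,0,60],[0,0,0,0,0,0,60],[0,0,0,0,0,0,60],[0,0,0,0,0,0,60],[0,0,0,0,0,0,60],[0,0,0,0,0,0,60],[0,0,-30,0,0,0,60],[0,0,-40,0,0,0,60],[0,0,0,0,0,0,60]],
  ],
)

```text
time_s: 6.12
ee_pos: [0.4673, 0.3882, 0.265]
eef_rot: [3.132, 0.003, 2.502]
force: [0.5, -0.4, 2.0]
grip_width: 0.0599
grip_force: 0.0
```

Run:
```python
from h import *
snap('top','t2'); o=telemetry.get_obs(); print(o['ee_pos'],o['eef_rot'],o['qpos'],o['force'])
a=cv2.imread('pics/t2.png'); cv2.imwrite('pics/c2.png',cv2.resize(a[165:285,100:260],None,fx=5,fy=5,interpolation=cv2.INTER_CUBIC))
```

```text
[0.4668968  0.38786308 0.26159797] [3.13485353e+00 2.11208170e-03 2.50160178e+00] [ 6.32880837e-01  3.91772724e-01  1.26920135e+00 -4.10194647e-05
  1.47355636e+00 -2.97927892e-01] [-0.57818673 -0.03615749 -0.5477188 ]
```

View pics/c2.png

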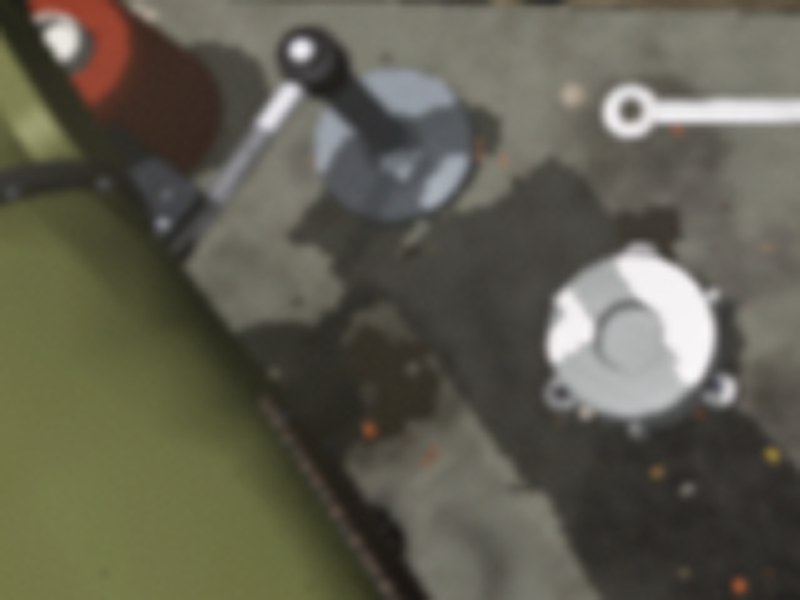

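The crop shows the lens arm swung well clear to the left, and the housing disc centred at full-image pixel (226.6,232). Next I'll move above the bearing.

>>> carry_out(
  plan=[
    [[0,0,0,0,0,-0.107,70],[0,0,0,0,0,-0.107,70],[0,0,0,0,0,-0.107,70],[0,0,0,0,0,-0.107,70],[0,0,0,0,0,-0.107,70],[0,0,0,0,0,-0.105,70],[0,0,0,0,0,0,70]],
  ],
)

```text
time_s: 6.75
ee_pos: [0.4658, 0.387, 0.2565]
eef_rot: [-3.141, -0.001, -3.137]
force: [-0.2, 0.3, 0.2]
grip_width: 0.07
grip_force: 0.0
```

>>> carry_out(
  plan=[
    [[3.5,-38,0,0,0,0,70],[3.5,-38,0,0,0,0,70],[3.5,-38,0,0,0,0,70],[3.5,-38,0,0,0,0,70],[3.5,-38,0,0,0,0,70],[3.5,-38,0,0,0,0,70],[3.5,-38,0,0,0,0,70],[3.5,-38,0,0,0,0,70],[3.5,-38,0,0,0,0,70],[3.5,-38,0,0,0,0,70],[3.5,-38,0,0,0,0,70],[3.5,-38,0,0,0,0,70],[3.5,-38,0,0,0,0,70],[3.5,-38,0,0,0,0,70],[3.5,-38,0,0,0,0,70],[0,0,0,0,0,0,70],[0,0,0,0,0,0,70]],
  ],
)

```text
time_s: 8.17
ee_pos: [0.4129, -0.1841, 0.2568]
eef_rot: [3.141, -0.001, 3.135]
force: [0.1, 0.2, -0.7]
grip_width: 0.0698
grip_force: 0.0
```

Run:
```python
from h import *
c=snap('wrist','w3'); t=snap('top','t3'); o=telemetry.get_obs(); print(o['ee_pos'],o['eef_rot'],px('w3',[.415,-.18,.012]))
print([pt('top0',226.6,232,.05),pt('top0',316/2,0,.05)])
```

```text
[ 0.41338534 -0.18228915  0.25714501] [ 3.14125658e+00 -3.95929242e-04  3.13965659e+00] [322.47044301 214.15419793]
[array([0.45190436, 0.17541965, 0.05      ]), array([1.14595704, 0.41791353, 0.05      ])]
```

View pics/w3.png

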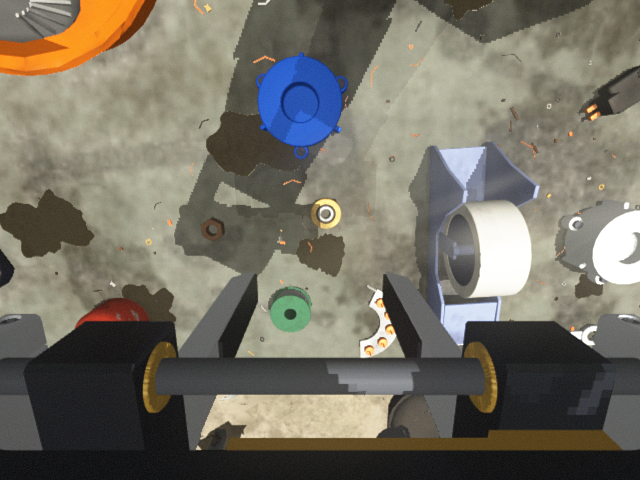

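The bearing is at (326,213) and the housing is partly visible at the right edge.

Run:
```python
from h import *
a=cv2.imread('pics/w3.png'); h=cv2.cvtColor(a,cv2.COLOR_BGR2HSV)[185:245,295:360]
m=cv2.inRange(h,(12,90,90),(35,255,255)); p=cv2.findNonZero(m); (c,r)=cv2.minEnclosingCircle(p); b=cv2.boundingRect(p); print(c,r,b)
u,v=b[0]+b[2]/2-.5+295,b[1]+b[3]/2-.5+185; print(u,v,pt('w3',u,v,.012),pt('w3',326,213,.012))
```

```text
(26.0, 37.0) 25.553964614868164 (12, 13, 34, 47)
323.5 221.0 [ 0.4237539  -0.17874288  0.012     ] [ 0.41356502 -0.17556809  0.012     ]
```

>>> carry_out(
  plan=[
    [[0,1,35,0,0,0,70],[0,1,35,0,0,0,70],[0,1,35,0,0,0,70],[0,1,35,0,0,0,70],[0,0,35,0,0,0,70],[0,0,0,0,0,0,70],[0,0,0,0,0,0,70]],
  ],
)

```text
time_s: 8.85
ee_pos: [0.4133, -0.1776, 0.0824]
eef_rot: [3.14, -0.002, -3.141]
force: [-0.2, 0.5, 0.5]
grip_width: 0.0699
grip_force: 0.0
```

Run:
```python
from h import *
c=snap('wrist','w4'); o=telemetry.get_obs(); q=px('w4',[.414,-.177,.012]); print(o['ee_pos'],o['eef_rot'],q)
u,v=[int(max(0,x)) for x in(q[0]-100,q[1]-75)]; print(u,v)
cv2.imwrite('pics/c4.png',cv2.resize(c['pixels'][v:v+150,u:u+200,::-1],None,fx=4,fy=4,interpolation=cv2.INTER_CUBIC))
```

```text
[ 0.4141806  -0.17829612  0.08386067] [-3.14128711e+00  6.29321475e-04 -3.14071887e+00] [319.68383254 253.06984436]
219 178
```

View pics/c4.png

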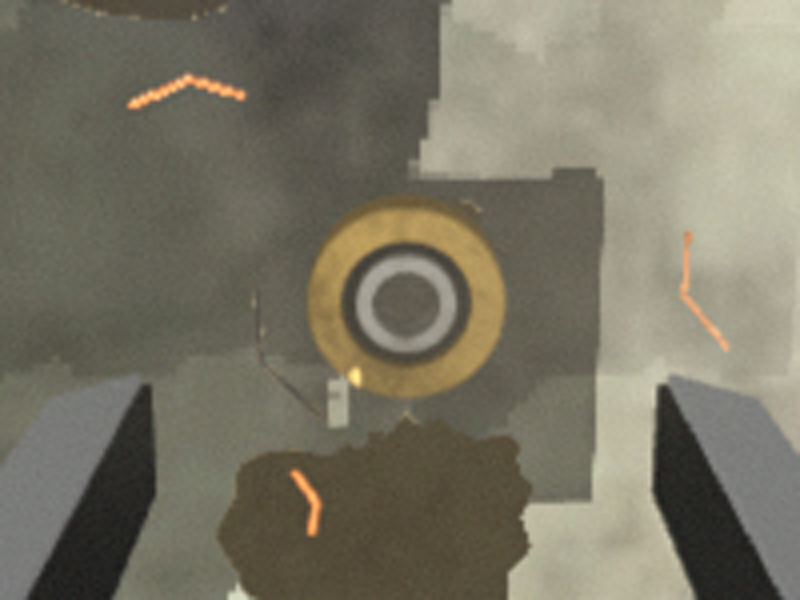

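The bearing is at (320.5,254), nearly centred between the fingertips. I'll go down and grip it.

>>> carry_out(
  plan=[
    [[0.4,1,30,0,0,0,70],[0,0,30,0,0,0,70],[0,0,15,0,0,0,70],[0,0,2,0,0,0,70],[0,0,0,0,0,0,30],[0,0,0,0,0,0,30],[0,0,0,0,0,0,30],[0,0,0,0,0,0,30],[0,0,0,0,0,0,30],[0,0,0,0,0,0,30],[0,0,0,0,0,0,30],[0,0,0,0,0,0,30],[0,0,0,0,0,0,30],[0,0,0,0,0,0,30]],
  ],
  squeeze=20,
)

```text
time_s: 10.07
ee_pos: [0.4135, -0.1779, 0.0062]
eef_rot: [-3.141, 0.001, -3.142]
force: [-1.9, 1.0, 8.2]
grip_width: 0.0365
grip_force: 21.2
```

Width is 36.5 mm instead of 38 and there is an upward force of 8 N, so the tips are probably on the rounded top edge. I'll open, go a little lower and grip again.

>>> carry_out(
  plan=[
    [[0,0,0,0,0,0,50],[0,0,0,0,0,0,50],[0,0,0,0,0,0,50],[0,0,0,0,0,0,50],[0,0,4,0,0,0,50],[0,0,0,0,0,0,50],[0,0,0,0,0,0,50]],
  ],
)

```text
time_s: 10.65
ee_pos: [0.4129, -0.1777, 0.0011]
eef_rot: [3.141, -0.001, -3.141]
force: [-0.0, 0.2, -0.1]
grip_width: 0.0499
grip_force: 0.0
```

Run:
```python
from h import *
c=snap('wrist','w5'); o=telemetry.get_obs(); q=px('w5',[.4135,-.177,.012]); print(o['ee_pos'],o['eef_rot'],o['force'],q)
cv2.imwrite('pics/c5.png',cv2.resize(c['pixels'][180:330,220:420,::-1],None,fx=4,fy=4,interpolation=cv2.INTER_CUBIC))
```

```text
[ 0.41297528 -0.1777209   0.00128933] [ 3.14141062e+00 -3.07639015e-04 -3.14137870e+00] [0.15673446 0.35758548 0.39136646] [320.01783701 296.53533192]
```

View pics/c5.png

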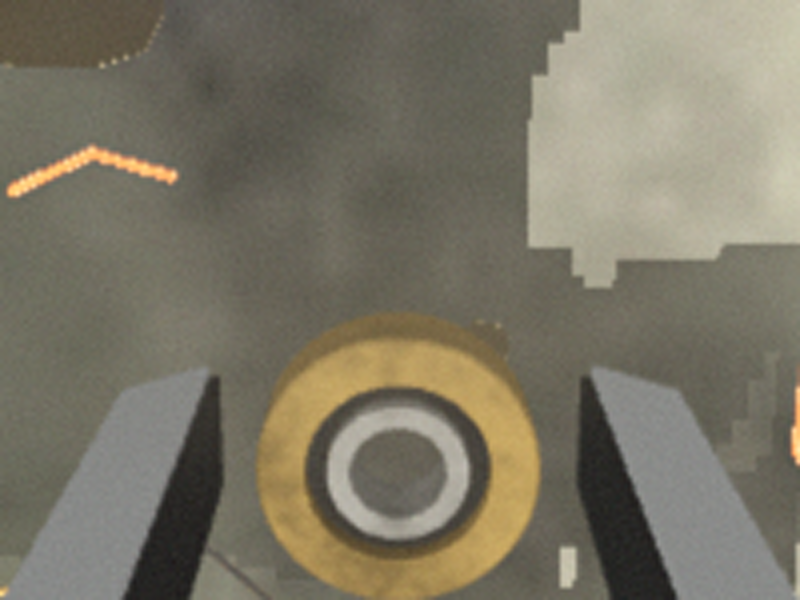

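The bearing sits square between the fingers at (319.5,296.5), as predicted. I'll close and lift.

>>> carry_out(
  plan=[
    [[0,0,0,0,0,0,30],[0,0,0,0,0,0,30],[0,0,0,0,0,0,30],[0,0,0,0,0,0,30],[0,0,0,0,0,0,30],[0,0,0,0,0,0,30],[0,0,0,0,0,0,30],[0,0,0,0,0,0,30],[0,0,0,0,0,0,30]],
  ],
  squeeze=25,
)

```text
time_s: 11.45
ee_pos: [0.4131, -0.1778, 0.0015]
eef_rot: [-3.142, 0.0, -3.141]
force: [0.2, -0.6, 0.3]
grip_width: 0.0369
grip_force: 25.0
```

>>> carry_out(
  plan=[
    [[0,0,-10,0,0,0,30],[0,0,-20,0,0,0,30],[0,0,-20,0,0,0,30],[0,0,0,0,0,0,30],[0,0,0,0,0,0,30],[0,0,0,0,0,0,30]],
  ],
)

```text
time_s: 11.95
ee_pos: [0.4128, -0.1776, 0.0511]
eef_rot: [3.141, -0.0, -3.141]
force: [-0.2, -0.7, -1.3]
grip_width: 0.0373
grip_force: 25.0
```

>>> carry_out(
  plan=[
    [[0,0,-35,0,0,0,30],[0,0,-35,0,0,0,30],[0,0,-35,0,0,0,30],[0,0,-35,0,0,0,30],[-3.5,16,0,0,0,0,30],[-3.5,32,0,0,0,0,30],[-3.5,32,0,0,0,0,30],[-3.5,32,0,0,0,0,30],[-3.5,32,0,0,0,0,30],[-3.5,32,0,0,0,0,30],[-3.5,32,0,0,0,0,30],[-3.5,32,0,0,0,0,30],[-3.5,32,0,0,0,0,30],[-3.5,32,0,0,0,0,30],[-3.5,32,0,0,0,0,30],[0,16,0,0,0,0,30],[0,0,0,0,0,0,30],[0,0,0,0,0,0,30]],
  ],
)

```text
time_s: 13.45
ee_pos: [0.451, 0.1745, 0.1903]
eef_rot: [-3.141, -0.002, -3.14]
force: [0.9, 0.5, -1.1]
grip_width: 0.0368
grip_force: 25.0
```

Run:
```python
from h import *
c=snap('wrist','w6'); snap('side','s6'); o=telemetry.get_obs(); print(o['ee_pos'],o['eef_rot'],o['grip_width'],px('w6',[.452,.1752,.05]))
```

```text
[0.45132313 0.17346187 0.19086525] [-3.14110962e+00 -1.03635254e-03  3.14134816e+00] 0.037003875171307245 [320.01133897 232.47650131]
```

View pics/w6.png

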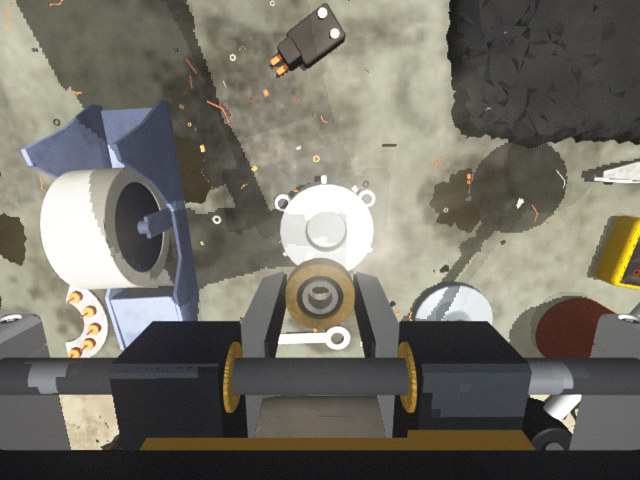

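The housing's top disc is at about (327,229) and the held bearing at (320,296). I'll correct, come down to about 4 cm above the seat, and measure again there.

Run:
```python
from h import *
print(pt('w6',326.5,229,.05), pt('w6',320,296,.19+.011))
a=cv2.imread('pics/w6.png'); h=cv2.cvtColor(a,cv2.COLOR_BGR2GRAY)
A=cv2.resize(a[175:335,240:400],None,fx=3.7,fy=3.7,interpolation=cv2.INTER_CUBIC); cv2.imwrite('pics/c6.png',A)
```

```text
[0.44857431 0.18140296 0.05      ] [0.45145013 0.175157   0.201     ]
```

View pics/c6.png

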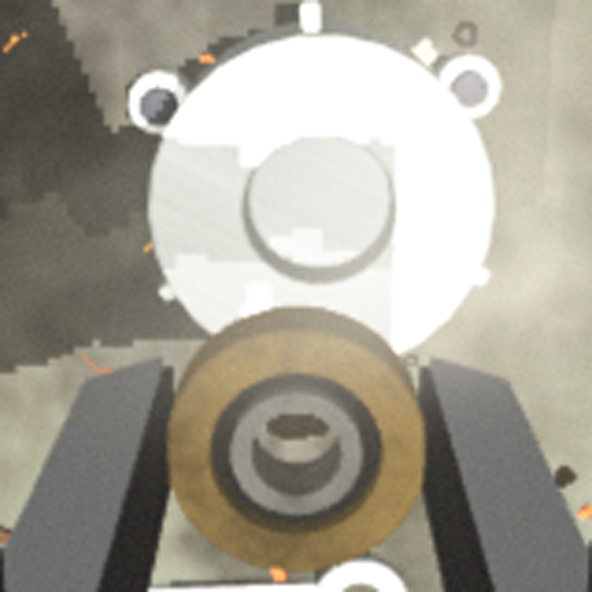

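>>> carry_out(
  plan=[
    [[0,2,20,0,0,0,30],[0,2,20,0,0,0,30],[0,1.5,20,0,0,0,30],[0,0,20,0,0,0,30],[0,0,15,0,0,0,30],[0,0,0,0,0,0,30],[0,0,0,0,0,0,30],[0,0,0,0,0,0,30]],
  ],
)

```text
time_s: 14.22
ee_pos: [0.4521, 0.1793, 0.0975]
eef_rot: [3.141, 0.001, 3.141]
force: [-0.5, -0.0, -0.2]
grip_width: 0.037
grip_force: 25.0
```

Run:
```python
from h import *
c=snap('wrist','w7'); s=snap('side','s7'); o=telemetry.get_obs(); print(o['ee_pos'],o['eef_rot'],o['grip_width'],px('w7',[.4505,.180,.05]),px('s7',[.4505,.18,.05]))
C=np.zeros((600,800,3),np.uint8)
C[:,:500]=cv2.resize(c['pixels'][190:340,250:375,::-1],None,fx=4,fy=4,interpolation=cv2.INTER_CUBIC)
u,v=px('s7',[.4505,.18,.07]).astype(int)
C[:400,500:]=cv2.resize(s['pixels'][v-50:v+50,u-37:u+38,::-1],None,fx=4,fy=4,interpolation=cv2.INTER_CUBIC)
cv2.imwrite('pics/c7.png',C); print(u,v)
```

```text
[0.45207533 0.17959777 0.09757685] [3.14109453e+00 1.72201192e-03 3.14132211e+00] 0.03664370544316269 [319.90886545 259.15504884] [304.99043611 241.48154403]
304 234
```

View pics/c7.png

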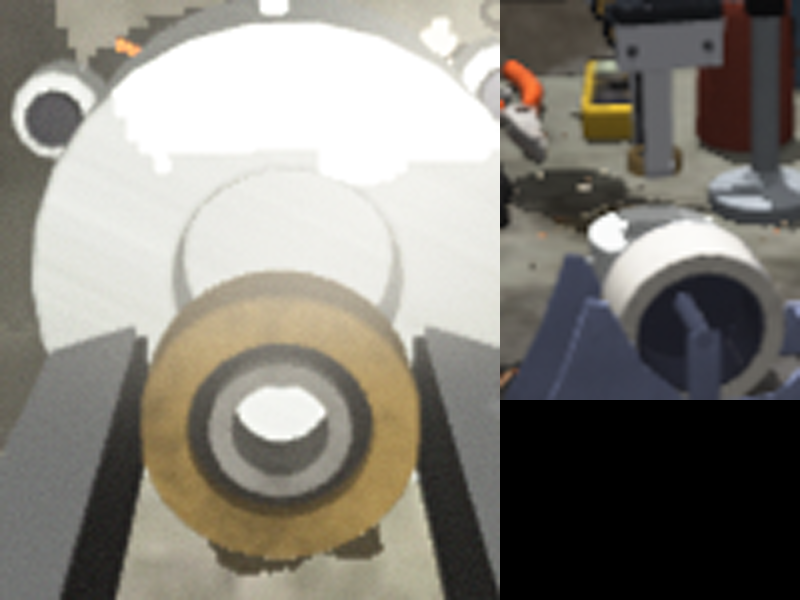

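The seat mouth spans columns 173 to 403 in the crop (centre 288), with its far edge at row 165. The bearing is centred at 280.5, spans rows 270 to 557 and is level. I'll turn these edges into offsets.

Run:
```python
from h import *
from scipy.optimize import brentq
row=lambda x,z,y=.18:px('w7',[x,y,z])[1]
f=lambda r,z:brentq(lambda x:row(x,z)-r,.3,.6)
print('seat x from mouth',f(190+165/4,.05)+.0195,'disc',f(190+22/4,.05)+.045)
zb=.0976-.0013
print('bearing x', f(190+557/4,zb+.012)-.019,'under', f(190+270/4,zb)+.019)
col=lambda u,x,z:brentq(lambda y:px('w7',[x,y,z])[0]-u,.1,.25)
print('y seat',col(250+173/4,.4505,.05),col(250+403/4,.4505,.05),'bearing',col(250+141/4,.452,zb+.012),col(250+420/4,.452,zb+.012))
```

```text
seat x from mouth 0.4500778220378431 disc 0.4512653598113388
bearing x 0.45301971307113675 under 0.45367691221240414
y seat 0.16145764811795604 0.2014509915731426 bearing 0.16148925767002542 0.19862006068830465
```

>>> carry_out(
  plan=[
    [[2.5,1.5,0,0,0,0,30],[0,0,12,0,0,0,30],[0,0,12,0,0,0,30],[0,0,10,0,0,0,30],[0,0,0,0,0,0,30],[0,0,0,0,0,0,30],[0,0,0,0,0,0,30],[0,0,0,0,0,0,30]],
  ],
)

```text
time_s: 14.98
ee_pos: [0.4493, 0.1814, 0.0631]
eef_rot: [3.141, 0.001, -3.141]
force: [0.8, 0.7, -0.2]
grip_width: 0.0367
grip_force: 25.0
```

Run:
```python
from h import *
c=snap('wrist','w8'); s=snap('side','s8'); o=telemetry.get_obs(); print(o['ee_pos'],o['eef_rot'],o['force'])
C=np.zeros((600,800,3),np.uint8)
C[:,:500]=cv2.resize(c['pixels'][190:340,250:375,::-1],None,fx=4,fy=4,interpolation=cv2.INTER_CUBIC)
C[:400,500:]=cv2.resize(s['pixels'][190:290,267:342,::-1],None,fx=4,fy=4,interpolation=cv2.INTER_CUBIC)
cv2.imwrite('pics/c8.png',C)
```

```text
[0.44923146 0.18132876 0.06295228] [ 3.14135616e+00  7.95521250e-04 -3.14136468e+00] [ 0.49374592 -0.61443298 -0.51060201]
```

View pics/c8.png

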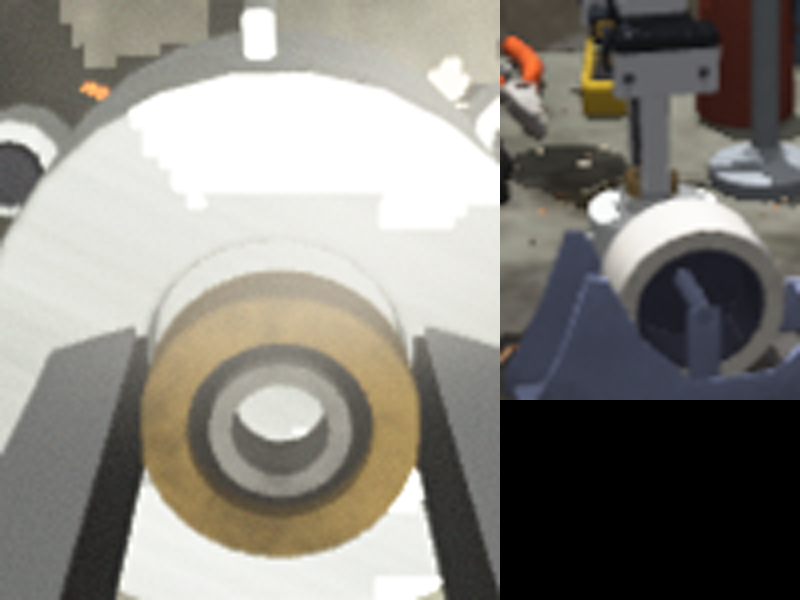

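The seat mouth is now centred at column 280, in line with the bearing, with its far edge at row 237 and the disc's far edge at row 70. I'll check x.

Run:
```python
from h import *
from scipy.optimize import brentq
f=lambda r,z:brentq(lambda x:px('w8',[x,.181,z])[1]-r,.3,.6)
for zb in(.0595,.0617):
  print('mouth',f(190+237/4,.05)+.0195,'disc',f(190+70/4,.05)+.045,'bearing', f(190+557/4,zb+.012)-.019, f(190+270/4,zb)+.019)
print('sign',px('w8',[.43,.18,.05])[1],px('w8',[.47,.18,.05])[1])
o=telemetry.get_obs()
```

```text
mouth 0.4501804908526528 disc 0.45101620561141864 bearing 0.45168855226844523 0.4517467595591042
mouth 0.4501804908526528 disc 0.45101620561141864 bearing 0.45045947933976965 0.45105254288612207
sign 248.13359584421644 310.6494544270887
```

Bearing and seat agree to within 1 mm, with about 12 mm of clearance. I'll hand in.

```bash
python3 -c "
from h import *
print(ctrl.hand_in())"
```

```text
the job is handed in; nothing more can be done
None
```

I swung the magnifier aside and handed the job in with the bearing held level over the seat, within about 1 mm of centre and about 12 mm above the housing top by my measurements; the hand-in returned no verdict.

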